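# Start the room console with its key switch

### The job

Start up the meeting-room console: raise its stiff screen lid by the bar to about 100 degrees from closed (just past upright) and leave it standing there. Take the round-headed key from the wooden block, leaving the square-headed one and the other small things alone, push it fully home in the console's key switch, wiggling it past the sticky pins, and only then turn it a quarter turn clockwise seen from above. The switch springs back: finish still gripping the key and holding it turned.

Things in the scene. Friction and masses are not known exactly. Their poses are not given: they have to be found in the camera images.
- console: Grey room-control console, fixed; shell 155 x 260 x 55 mm, 4 mm above the table. Origin on its underside: the shell reaches 45 mm in front of it (-x), 110 mm behind (+x), 130 mm to each side (y). +x points away from the robot (yaw within 0.3 rad), z up. The deck is 55 mm above the origin; the shut lid covers it.
- lid (a joint): Angle of the console's screen lid, rad: 0 shut (level over the deck), 1.57 upright, 1.75 the wanted 100 degrees, 2.3 stop. Starts nearly shut, 0.05 to 0.35. Stiff hinge: it stays where it is left; about 4 N at its bar moves it.
- lid_hinge (a point): Middle of the lid's hinge line, which runs along the console's y, 67 mm above and 100 mm behind (+x) the console's origin; fixed to the console. The lid is a plate 140 x 250 x 10 mm that extends from this line towards the robot when shut.
- lid_bar (a point): Middle of the lid's pull bar, on the lid: round steel bar, 10 mm thick, 100 mm long, parallel to the hinge line and 182 mm from it, on two posts (90 mm apart) ahead of the lid's edge; 37 mm free between bar and lid edge, free below when shut. Being round, it turns in fingers that straddle it from above and keep pointing down while the lid swings.
- lock_mouth (a point): Centre of the key switch's face on the deck, 115 mm before the hinge line, 55 mm right (-y) of the console's middle, under the shut lid; console's axes. Slot 15.8 mm along y by 6.8 mm along x at rest, 2 mm chamfer, 28 mm deep. A ring round it, 26 mm inner, 42 mm outer diameter, stands 3 mm above the face. Three sprung sticky pins inside: pushing the key past them takes about 5 to 15 N.
- plug (a joint): Turn of the key switch's cylinder, rad: 0 at rest (slot along the console's y), growing clockwise as seen from above to a stop at 1.62. A spring turns it back to 0 when let go (about 0.1 N m at the quarter turn). The key has about 0.13 rad of play in the slot before the cylinder follows.
- key_block: Dark wooden block 60 (x) x 150 (y) x 35 mm, fixed, origin at the centre of its underside. A key stands in each of its two slots, 35 mm to each side of the middle along its y; the keys' axes are then the block's axes.
- key_round: The key to use, 30-55 g: head a black disc 34 mm across, 10 mm thick, centre 28 mm above the origin. Origin: underside of the steel collar (10 x 20 x 5 mm), which rests on the block, or on the switch's face when home. Blade 14 mm (y) x 5 mm (x), 24 mm down, its last 4 mm 10 x 3 mm. x through the thickness, y across the width, z up. Fits either way round. Stands in either slot of the block.
- key_square: The other key, of the same sizes but with a square head 32 x 32 x 10 mm; it stays in the block.
- pin_tin: Round tin, 64 mm across, 28 mm high; bystander.
- loupe: Black stand loupe, 38 mm across, 34 mm high; bystander.
- eraser: Eraser 44 x 23 x 13 mm; bystander.
- sample: Pale square stone tile 60 x 60 x 10 mm; bystander.
Not all that is in view belongs to the job. Leave any orange or red look-alike of the key_round alone.

How it is judged (in metres and radians):
On the way, in this order (a step that is already met when the one before it is completed fails the run):
1. the lid stands at about 100 degrees, let go (value of joint lid between 1.58 and 1.92 rad and contact force between the fingers and console below 0.3 N), for 0.3 s.
2. the round-headed key is fully home in the switch, not yet turned (z of key_round in the frame of lock_mouth below 0.0025 m and horizontal distance between key_round and lock_mouth below 0.004 m and angle between key_round's own z axis and vertical below 0.12 rad and value of joint plug below 0.35 rad), for 0.1 s.
At the end, for the whole second after the job is handed in: The fingers grip the round-headed key, home in the switch (collar within 3.5 mm of the face, centred within 4 mm, upright within 7 degrees), and hold it turned by at least 75 degrees; the lid stands at 90.5 to 110 degrees; the square-headed key is within 10 mm of its start (value of joint plug above 1.31 rad and z of key_round in the frame of lock_mouth below 0.0035 m and horizontal distance between key_round and lock_mouth below 0.004 m and angle between key_round's own z axis and vertical below 0.12 rad and contact force between the fingers and key_round above 1 N and value of joint lid between 1.58 and 1.92 rad and distance of key_square from where it was at the start of the episode below 0.01 m); the arm keeps its last pose, push and grip.
It fails at once if the cylinder is turned while the key is not home (value of joint plug above 0.5 rad and z of key_round in the frame of lock_mouth above 0.006 m).
It fails at once if the square-headed key is pulled from the block (distance of key_square from where it was at the start of the episode above 0.02 m).
It fails at once if a bystander is pushed by more than 30 mm (distance of any of pin_tin, loupe, eraser, sample from where it was at the start of the episode above 0.03 m).
It also fails if it takes over 66 s, if anything falls off the work surface, if the arm or the gripper's body presses on something with over 40 N, if the wrist force passes 120 N, or if a joint passes its speed limit or range.

### The arm

A 6-joint arm with a two-finger parallel gripper is mounted at the origin on the work surface; the furniture and walls round the work are solid. World frame = base frame: x ahead of the robot, y to its left, z up, the work surface at z = 0. Lengths are in m, angles in degrees, forces in N, time in s.
With the tool pointing down it reaches from about 0.4 to 0.825 m from the base axis. Payload 7 kg.
Tool frame: the origin (TCP) lies between the finger pads; the fingertips stand 8 mm ahead of it and the grasp point (between the pads) lies 11 mm behind it; z points along the fingers, y is the line along which they close (so a half turn about z gives the same grasp; the last joint's range is limited). The gripper opens to 85 mm and grips with 20 to 120 N. Pads are 22 mm wide; open, the fingers measure 114 mm over their backs; the gripper's body (76 mm by 85 mm) begins 54 mm behind the grasp point. The pads swing forward as they close: fully open they stand 13 mm farther back than shut.
Start: joints at [-57.691, 20.546, 0.682, 0, -70.136, -16.507], TCP at [0.184, -0.649, 0.239] pointing down, gripper open.
Joint ranges: [-176.03, 176.03], [-82.01, 121.73], [-58.28, 71.71], [-173.87, 95.51], [-174.79, -0.11], [-173.66, 173.66]. Speed limits (degrees/s): [136.94, 136.94, 172.46, 180, 180, 180].

### API

Orientations are given as a 3x3 rotation matrix whose columns are the frame's x, y, z axes.
In Python, from workcell import manip, viewer, job gives the robot as it stands. The module is installed in compiled form; this text tells all that it offers.
- The arm moves only by the shell command python3 -m creep 'ROWS' [FORCE]. ROWS is JSON, one flat list of numbers, 7 for each row, row after row: the shift along the world's x, y, z in mm, then the turn, a rotation vector about the world's x, y, z in degrees, then the closure, from 0 (fully open) to 1 (shut). A call has 1 to 12 rows; each row shifts and turns the commanded pose from where the row before left it; what a row does not reach is not made up. A row lasts 1/8 s, in which the tool goes at most 62.5 mm and 10.7 degrees, less where a joint would pass 70% of its speed; a pose out of reach is approached as far as the arm can. A call is refused whole if a number of a shift passes 62.5 or a number of a turn 10.7, either way. A call with a gripper value outside its range is refused whole. The fingers move at their own pace and stop on an object; FORCE is the grip in N (left out, the last holds). Time passes only in rows, so rows that do not move let the fingers close. It gives the time, the measured TCP pose, the force, the opening and the grip force at its end, in the units of the state.
- manip.sense(): the state, without advancing time (a new reading comes with each control period).
- viewer.read_camera(name): name is "scene" or "side" or "wrist"; returns a dict with "color" (400x640x3 uint8, red, green, blue), "z_map" (400x640 float32, m along the optical axis (not along the pixel's ray), 0 where there is no reading), "intrinsics" (3x3 intrinsics, pixels), "R" (3x3) and "t" (3): a world point X has camera coordinates R X + t. Camera axes: x right, y down, z forward; pixel columns grow to the right and rows downward; lengths in m; the calibration is good to about 2 mm. The wrist camera is an equidistant fisheye: a pixel r from the principal point sees the ray r / f radians off the axis. A picture is of the moment at which its call begins.
- job.close_job(): hands the job in; it is judged then, once.
The state is a dict: "clock": time; "joint_pos": joint angles; "qvel": joint speeds; "tau": joint torques, N m; "eef_pos": TCP position; "ee_rot": TCP orientation; "contact_force": force on the tool from outside, world axes, zero at the start; "torque": the same for the moment, N m; "gripper_width": finger opening in m; "finger_force": force on a finger pad.
Only numpy, scipy, OpenCV 4.12 (cv2) and the standard library are available. Lean on these libraries where they do the work, as an engineer would, in place of code of your own. Each camera call takes 0.05 s, during which the arm holds its last target. There are 200 camera calls.

## Working session

There is one attempt and no reset: what is moved stays moved. The work goes in short steps, Python scripts to look and compute and a shell command to move; the robot and the scene stay as the last step left them, time stands still between calls to the robot, and variables do not carry over. Pictures are saved under pics/ and viewed, at most 10 in all, crops included, and the job is handed in when it is done.

```bash
mkdir -p pics; cat > h.py <<'E'
import numpy as np, cv2
from workcell import manip, viewer, job
def ray(c,u,v,name):
    K=c["intrinsics"]; x=(u-K[0,2])/K[0,0]; y=(v-K[1,2])/K[1,1]
    if name=="wrist":
        r=np.hypot(x,y); d=np.array([x/r*np.sin(r),y/r*np.sin(r),np.cos(r)]) if r>1e-9 else np.array([0,0,1.])
    else: d=np.array([x,y,1.])
    R=np.array(c["R"]);t=np.array(c["t"]); return -R.T@t, R.T@d
def onz(c,u,v,z,name):
    o,d=ray(c,u,v,name); return o+d*(z-o[2])/d[2]
def cloud(c,name):
    K=c["intrinsics"];h,w=c["z_map"].shape;v,u=np.mgrid[:h,:w]
    x=(u-K[0,2])/K[0,0];y=(v-K[1,2])/K[1,1];Z=c["z_map"].astype(float)
    if name=="wrist":
        r=np.hypot(x,y)+1e-12;s=np.tan(r)/r;x=x*s;y=y*s
    P=np.stack([x*Z,y*Z,Z],-1);return (P-np.array(c["t"]))@np.array(c["R"])
def tri(rs):
    A=0;b=0
    for o,d in rs:
        d=d/np.linalg.norm(d);M=np.eye(3)-np.outer(d,d);A=A+M;b=b+M@o
    return np.linalg.solve(A,b)
def save(c,n): cv2.imwrite("pics/"+n,c["color"][:,:,::-1])
E
python3 - <<'E'
from h import *
import pickle
for n in ["scene","side","wrist"]:
    c=viewer.read_camera(n);save(c,n+"0.png");pickle.dump(c,open(n+"0.pkl","wb"))
    print(n,c["intrinsics"].tolist(),(-c["R"].T@c["t"]).round(3),c["R"][2].round(2))
print(manip.sense())
E
```

```text
scene [[489.06342275210386, 0.0, 320.77902669448133], [0.0, 489.06342275210386, 207.3650585503135], [0.0, 0.0, 1.0]] [-0.164  0.508  0.964] [ 0.58 -0.44 -0.69]
side [[410.9836937383403, 0.0, 325.92661585734095], [0.0, 410.9836937383403, 195.7713720274531], [0.0, 0.0, 1.0]] [ 0.212 -1.063  0.882] [ 0.25  0.77 -0.59]
wrist [[309.70691628693146, 0.0, 320.79046235002664], [0.0, 309.70691628693146, 200.75375557823148], [0.0, 0.0, 1.0]] [ 0.113 -0.67   0.374] [ 0.28  0.08 -0.96]
{'clock': 0.15, 'joint_pos': array([-5.76910559e+01,  2.05825847e+01,  6.47136730e-01, -1.41040496e-02,
       -7.01357640e+01, -1.65059012e+01]), 'qvel': array([-0.00799687, -0.02654952,  0.22565614,  0.10187046,  0.00059142,
       -0.06228482]), 'tau': array([-1.69989045e-03, -5.83876061e+01,  2.93648100e+01,  6.94050193e+00,
       -4.34542919e-03, -2.98095108e-05]), 'eef_pos': array([ 0.18369556, -0.64916958,  0.23858401]), 'ee_rot': array([[-9.62226316e-01, -2.72250433e-01, -4.68624968e-04],
       [-2.72250804e-01,  9.62225608e-01,  1.17419215e-03],
       [ 1.31248624e-04,  1.25742211e-03, -9.99999201e-01]]), 'contact_force': array([0.67864723, 0.16619136, 0.13520984]), 'torque': array([-0.01375888, -0.03056069,  0.00289524]), 'finger_force': 0.0, 'gripper_width': 0.08537344391372761}
```

View pics/scene0.png

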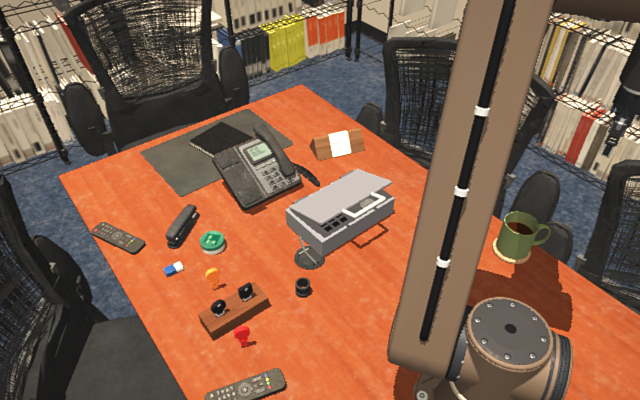

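View pics/side0.png

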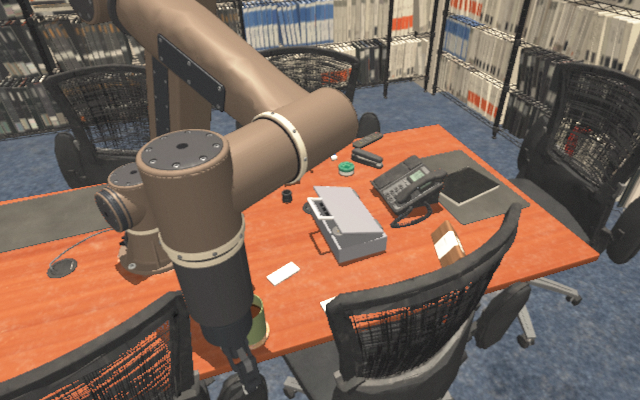

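The scene view shows the wooden block around (235,310) with two black heads at (218,308) and (246,291). The console is at (340,212) with its bar on the near side at about (372,235). The side view shows the console at (345,225) with the bar at (325,245).

Candidates for the round key are black heads (218,308) and (246,291), orange (212,277) and red (242,335). I'll check them in a crop.

```bash
python3 - <<'E'
from h import *
import pickle
c=pickle.load(open("scene0.pkl","rb"));P=cloud(c,"scene")
im=c["color"][160:350,180:410,::-1];cv2.imwrite("pics/crop1.png",cv2.resize(im,None,fx=3.1,fy=3.1,interpolation=cv2.INTER_CUBIC))
for u,v in [(218,308),(246,291),(212,277),(242,335),(235,312),(340,195),(372,235),(316,192),(303,287),(212,240),(174,268),(310,258),(150,300)]: print(u,v,P[v,u].round(3))
g=P.reshape(-1,3);hsv=cv2.cvtColor(c["color"],cv2.COLOR_RGB2HSV)
# block top by height
m=(abs(P[...,2]-.035)<.006)&(P[...,0]<.65)
u=np.argwhere(m); print(len(u))
E
```

```text
218 308 [0.476 0.307 0.062]
246 291 [0.474 0.236 0.068]
212 277 [0.573 0.272 0.048]
242 335 [0.392 0.297 0.051]
235 312 [0.463 0.275 0.034]
340 195 [ 0.572 -0.116  0.098]
372 235 [ 0.475 -0.152  0.002]
316 192 [ 0.639 -0.086  0.077]
303 287 [ 0.448  0.098 -0.   ]
212 240 [0.696 0.21  0.03 ]
174 268 [0.683 0.326 0.014]
310 258 [0.511 0.03  0.003]
150 300 [ 0.641  0.411 -0.002]
2535
```

View pics/crop1.png

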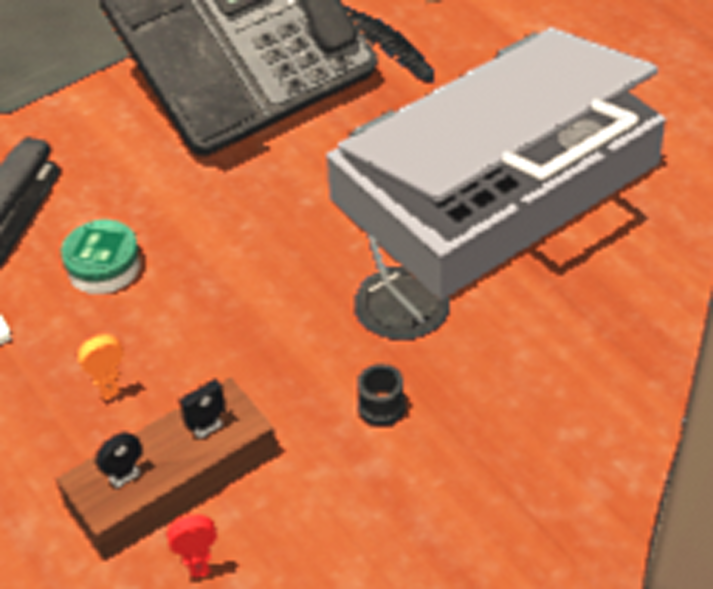

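The crop shows the round black head at scene pixel (218,308) and the square one at (246,291). The orange key at (212,277) and the red key at (242,335) are the decoys. The white bar runs from about (356,217) to (385,198). I choose (218,308). Next I'll measure the bar, lid and console.

```bash
python3 - <<'E'
from h import *
import pickle
for n in ["scene","side"]:
    c=pickle.load(open(n+"0.pkl","rb"));P=cloud(c,n);col=c["color"].astype(int)
    inb=(P[...,0]>.4)&(P[...,0]<.8)&(P[...,1]>-.3)&(P[...,1]<.05)
    m=inb&(col.min(2)>215)&(P[...,2]>.07)
    v,u=np.nonzero(m);Q=P[m];print(n,"white",len(Q))
    if len(Q)>10:
        for q in np.percentile(Q,[2,50,98],axis=0): print(q.round(3))
        print(u.min(),u.max(),v.min(),v.max())
    # lid plane
    m=inb&(P[...,2]>.066)&(col.min(2)<215)&(np.ptp(col,axis=2)<20)
    Q=P[m]; 
    # ransac plane
    rng=np.random.default_rng(0);best=0
    for _ in range(300):
        a=Q[rng.choice(len(Q),3,False)];nn=np.cross(a[1]-a[0],a[2]-a[0]);nn/=np.linalg.norm(nn)+1e-12
        i=abs((Q-a[0])@nn)<.003
        if i.sum()>best: best=i.sum();I=i
    S=Q[I];cc=S.mean(0);nn=np.linalg.svd(S-cc)[2][2];nn*=np.sign(nn[2])
    print("lid n",nn.round(3),"tilt deg",np.degrees(np.arccos(nn[2])),"yaw of -n",np.degrees(np.arctan2(-nn[1],-nn[0])),cc.round(3),best,len(Q))
    r=cv2.minAreaRect(S[:,:2].astype(np.float32));print(r,cv2.boxPoints(r).round(3).tolist(), S[:,2].min(),S[:,2].max())
c=pickle.load(open("scene0.pkl","rb"));P=cloud(c,"scene")
m=(abs(P[...,2]-.035)<.004)&(P[...,0]<.65)&(P[...,0]>.4)&(P[...,1]>.15)&(P[...,1]<.4)
k=cv2.morphologyEx(m.astype(np.uint8),cv2.MORPH_OPEN,np.ones((3,3)));n,l,s,ce=cv2.connectedComponentsWithStats(k)
i=1+np.argmax(s[1:,4]);r=cv2.minAreaRect(P[l==i][:,:2].astype(np.float32));print("block",r)
E
```

```text
scene white 172
[ 0.465 -0.177  0.095]
[ 0.472 -0.121  0.126]
[ 0.588 -0.071  0.131]
309 384 183 216
lid n [0.283 0.012 0.959] tilt deg 16.477123973453487 yaw of -n -177.49109031234164 [ 0.574 -0.114  0.097] 2007 2300
((0.5772329568862915, -0.1193983256816864), (0.1391354650259018, 0.24972693622112274), 2.292454242706299) [[0.503000020980835, 0.003000000026077032], [0.5130000114440918, -0.24699999392032623], [0.6520000100135803, -0.2409999966621399], [0.6420000195503235, 0.00800000037997961]] 0.07437394532299779 0.11846814837800995
side white 103
[ 0.465 -0.178  0.116]
[ 0.474 -0.14   0.129]
[ 0.516 -0.072  0.133]
308 333 187 218
lid n [0.288 0.008 0.958] tilt deg 16.748510917628835 yaw of -n -178.41255307160668 [ 0.575 -0.136  0.099] 1733 2018
((0.5568282008171082, -0.12661945819854736), (0.18186287581920624, 0.24433879554271698), 2.080336809158325) [[0.4620000123977661, -0.00800000037997961], [0.4699999988079071, -0.25200000405311584], [0.6520000100135803, -0.24500000476837158], [0.6430000066757202, -0.0010000000474974513]] 0.07544703809685238 0.12986365960269453
block ((0.4789074659347534, 0.2705765962600708), (0.06219392269849777, 0.15128439664840698), 0.12200339883565903)
```

Both views agree:

| Item | Measured | Check |
|---|---|---|
| Lid tilt | about 16.6° | – |
| Console yaw | about 2.1° | – |
| Hinge | (0.645, −0.117, 0.071) | – |
| Bar centre | (0.471, −0.124, 0.123) | 182·sin 16.6° + 71 = 123 mm |
| Block | 62 x 151 mm at (0.479, 0.271) | Matches the given size |

Next I move above the bar.

```bash
python3 -m creep '[26,47.7,1,0,0,6.94,0.6, 26,47.7,1,0,0,6.94,0.6, 26,47.7,1,0,0,6.94,0.6, 26,47.7,1,0,0,6.94,0.6, 26,47.7,1,0,0,6.94,0.6, 26,47.7,1,0,0,6.94,0.6, 26,47.7,1,0,0,6.94,0.6, 26,47.7,1,0,0,6.94,0.6, 26,47.7,1,0,0,6.94,0.6, 26,47.7,1,0,0,6.94,0.6, 26,47.7,1,0,0,6.94,0.6, 0,0,0,0,0,0,0.6]' 20
python3 - <<'E'
from h import *
import pickle
s=manip.sense();print(s["eef_pos"].round(4),s["ee_rot"].round(3).tolist(),s["joint_pos"].round(1),s["gripper_width"],s["contact_force"])
c=viewer.read_camera("wrist");save(c,"w1.png");pickle.dump(c,open("w1.pkl","wb"))
P=cloud(c,"wrist");col=c["color"].astype(int)
m=(col.min(2)>200)&(P[...,2]>.08)&(P[...,2]<.15)&(P[...,0]<.5)
v,u=np.nonzero(m);print(m.sum(),np.percentile(P[m],[2,50,98],axis=0).round(3) if m.sum() else 0,u.min(),u.max(),v.min(),v.max())
E
```

```text
clock: 1.65
eef_pos: [0.4711, -0.1221, 0.2502]
ee_rot: [[0.043, -0.999, 0.0], [-0.999, -0.043, 0.0], [-0.0, -0.0, -1.0]]
contact_force: [-0.4, 0.1, 0.1]
gripper_width: 0.0341
finger_force: 0.0
[ 0.4711 -0.1221  0.2502] [[0.043, -0.999, 0.0], [-0.999, -0.043, 0.0], [-0.0, -0.0, -1.0]] [  8.7   2.1 -21.4  -0.  -66.5  -6.2] 0.03407237400708669 [-0.41442901  0.13215098  0.10457382]
220 [[ 0.07  -0.081  0.119]
 [ 0.487 -0.077  0.124]
 [ 0.5   -0.009  0.128]] 290 601 233 306
```

View pics/w1.png

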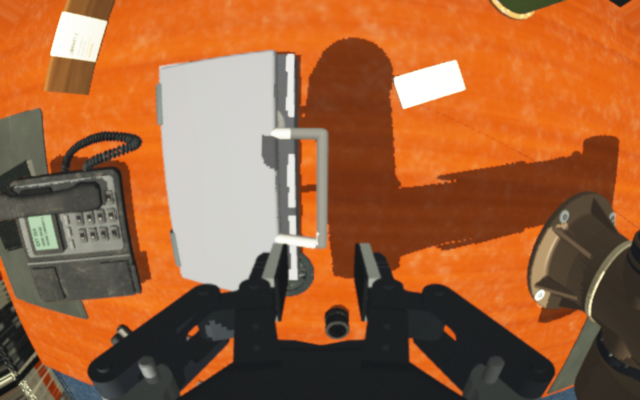

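The wrist view shows the bar at column about 321, rows 130–245, with the lid on its left. The fingers at columns 285–365 are midway over the bar's line. Now I cast the bar's ends onto z = 0.123 and triangulate with the scene view.

```bash
python3 - <<'E'
from h import *
import pickle
c=pickle.load(open("w1.pkl","rb"));s=pickle.load(open("scene0.pkl","rb"))
for v in (150,190,225): 
    row=c["color"][v,300:345].astype(int);m=(np.ptp(row,axis=1)<40)&(row.max(1)>90);u=300+np.nonzero(m)[0];print(v,u.min(),u.max(),onz(c,(u.min()+u.max())/2,v,.123,"wrist").round(4))
a=tri([ray(c,321.5,132,"wrist"),ray(s,384,198.5,"scene")]);b=tri([ray(c,320.5,244,"wrist"),ray(s,356,217,"scene")])
print(a.round(4),b.round(4),((a+b)/2).round(4),np.degrees(np.arctan2(*(b-a)[:2])))
E
```

```text
150 318 327 [ 0.4729 -0.1624  0.123 ]
190 317 326 [ 0.4723 -0.1271  0.123 ]
225 317 325 [ 0.4713 -0.0942  0.123 ]
[ 0.4736 -0.1784  0.1219] [ 0.468  -0.0771  0.1222] [ 0.4708 -0.1277  0.1221] -3.13767950789708
```

The bar centre is (0.472, −0.126, 0.122), which checks out. Descend and close.

```bash
python3 -m creep '[1,-4,-40,0,0,0,0.6, 0,0,-40,0,0,0,0.6, 0,0,-30,0,0,0,0.6, 0,0,-20,0,0,0,0.6, 0,0,-8,0,0,0,0.6, 0,0,0,0,0,0,0.6, 0,0,0,0,0,0,1, 0,0,0,0,0,0,1, 0,0,0,0,0,0,1, 0,0,0,0,0,0,1]' 20
```

```text
clock: 2.95
eef_pos: [0.4707, -0.1289, 0.1126]
ee_rot: [[0.037, -0.999, 0.0], [-0.999, -0.037, -0.0], [0.0, -0.0, -1.0]]
contact_force: [-2.1, -2.3, 2.7]
gripper_width: 0.0091
finger_force: 21.0
```

```bash
python3 -c "
import numpy as np
t=np.linspace(.29,1.76,21);d=-182*np.diff(np.cos(t));z=182*np.diff(np.sin(t))
for a,b in zip(d,z):print([round(a,1),round(a*.038,1),round(b,1)])"
```

```text
[np.float64(4.3), np.float64(0.2), np.float64(12.7)]
[np.float64(5.2), np.float64(0.2), np.float64(12.3)]
[np.float64(6.1), np.float64(0.2), np.float64(11.9)]
[np.float64(7.0), np.float64(0.3), np.float64(11.4)]
[np.float64(7.8), np.float64(0.3), np.float64(10.9)]
[np.float64(8.6), np.float64(0.3), np.float64(10.3)]
[np.float64(9.3), np.float64(0.4), np.float64(9.6)]
[np.float64(10.0), np.float64(0.4), np.float64(8.9)]
[np.float64(10.6), np.float64(0.4), np.float64(8.2)]
[np.float64(11.2), np.float64(0.4), np.float64(7.4)]
[np.float64(11.7), np.float64(0.4), np.float64(6.5)]
[np.float64(12.1), np.float64(0.5), np.float64(5.6)]
[np.float64(12.5), np.float64(0.5), np.float64(4.7)]
[np.float64(12.8), np.float64(0.5), np.float64(3.8)]
[np.float64(13.1), np.float64(0.5), np.float64(2.9)]
[np.float64(13.2), np.float64(0.5), np.float64(1.9)]
[np.float64(13.3), np.float64(0.5), np.float64(0.9)]
[np.float64(13.4), np.float64(0.5), np.float64(-0.1)]
[np.float64(13.3), np.float64(0.5), np.float64(-1.1)]
[np.float64(13.2), np.float64(0.5), np.float64(-2.0)]
```

```bash
python3 -m creep '[4.3,0.2,12.7,0,0,0,1, 5.2,0.2,12.3,0,0,0,1, 6.1,0.2,11.9,0,0,0,1, 7,0.3,11.4,0,0,0,1, 7.8,0.3,10.9,0,0,0,1, 8.6,0.3,10.3,0,0,0,1, 9.3,0.4,9.6,0,0,0,1, 10,0.4,8.9,0,0,0,1]' 20
```

```text
clock: 3.95
eef_pos: [0.5267, -0.1268, 0.2013]
ee_rot: [[0.037, -0.999, -0.005], [-0.999, -0.037, -0.0], [0.0, 0.005, -1.0]]
contact_force: [-12.2, -0.4, 7.0]
gripper_width: 0.0093
finger_force: 20.7
```

```bash
python3 -m creep '[10.6,0.4,8.2,0,0,0,1, 11.2,0.4,7.4,0,0,0,1, 11.7,0.4,6.5,0,0,0,1, 12.1,0.5,5.6,0,0,0,1, 12.5,0.5,4.7,0,0,0,1, 12.8,0.5,3.8,0,0,0,1, 13.1,0.5,2.9,0,0,0,1, 13.2,0.5,1.9,0,0,0,1, 13.3,0.5,0.9,0,0,0,1, 13.4,0.5,0,0,0,0,1, 13.3,0.5,-1.1,0,0,0,1, 13.2,0.5,-2,0,0,0,1]' 20
python3 -m creep '[0,0,0,0,0,0,1, 0,0,0,0,0,0,1]'
python3 - <<'E'
from h import *
c=viewer.read_camera("side");P=cloud(c,"side");col=c["color"].astype(int)
m=(P[...,0]>.55)&(P[...,0]<.75)&(P[...,1]>-.25)&(P[...,1]<.02)&(P[...,2]>.09)&(P[...,2]<.2)&(np.ptp(col,axis=2)<20)&(col.min(2)>60)
S=P[m];I=np.ones(len(S),bool)
for _ in range(15):
    q=S[I];cc=q.mean(0);nn=np.linalg.svd(q-cc)[2][2];I=abs((S-cc)@nn)<.004
nn*=np.sign(nn[0]);print(len(S),I.sum(),nn.round(3),cc.round(3),"lid",np.arctan2(nn[0],-nn[2]), np.pi-np.arctan2(nn[0],-nn[2]))
E
```

```text
clock: 5.45
eef_pos: [0.6807, -0.1207, 0.2396]
ee_rot: [[0.038, -0.999, 0.001], [-0.999, -0.038, -0.0], [0.0, -0.001, -1.0]]
contact_force: [-4.1, -0.6, 2.9]
gripper_width: 0.0093
finger_force: 21.2
clock: 5.7
eef_pos: [0.6812, -0.1207, 0.2394]
ee_rot: [[0.038, -0.999, 0.003], [-0.999, -0.038, -0.0], [0.0, -0.003, -1.0]]
contact_force: [4.5, -1.7, 1.9]
gripper_width: 0.0088
finger_force: 21.1
1426 1377 [ 0.979  0.041 -0.2  ] [ 0.653 -0.131  0.146] lid 1.3694283109416252 1.772164342648168
```

The lid stands at 1.77 rad. Release it and rise.

```bash
python3 -m creep '[0,0,0,0,0,0,0.6, 0,0,0,0,0,0,0.6, 0,0,0,0,0,0,0.6, 0,0,20,0,0,0,0.6, 0,0,25,0,0,0,0.6, -20,20,15,0,0,0,0.6, -40,20,0,0,0,0,0.6, -40,40,0,0,0,0,0.4, -20,40,0,0,0,0,0.4, 0,0,0,0,0,0,0.4]'
python3 - <<'E'
from h import *
import pickle
c=viewer.read_camera("side");P=cloud(c,"side");col=c["color"].astype(int)
m=(P[...,0]>.55)&(P[...,0]<.75)&(P[...,1]>-.25)&(P[...,1]<.02)&(P[...,2]>.09)&(P[...,2]<.2)&(np.ptp(col,axis=2)<20)&(col.min(2)>60)
S=P[m];I=np.ones(len(S),bool)
for _ in range(15):
    q=S[I];cc=q.mean(0);nn=np.linalg.svd(q-cc)[2][2];I=abs((S-cc)@nn)<.004
nn*=np.sign(nn[0]);print("lid",np.pi-np.arctan2(nn[0],-nn[2]),I.sum())
c=viewer.read_camera("scene");save(c,"s2.png");pickle.dump(c,open("s2.pkl","wb"))
cv2.imwrite("pics/crop2.png",cv2.resize(c["color"][120:270,260:420,::-1],None,fx=4,fy=4,interpolation=cv2.INTER_CUBIC))
E
```

```text
clock: 7.0
eef_pos: [0.5581, 0.0012, 0.3]
ee_rot: [[0.04, -0.999, 0.001], [-0.999, -0.04, 0.001], [-0.001, -0.001, -1.0]]
contact_force: [-0.2, -0.9, 1.1]
gripper_width: 0.0512
finger_force: 0.0
lid 1.770560032116976 1379
```

View pics/crop2.png

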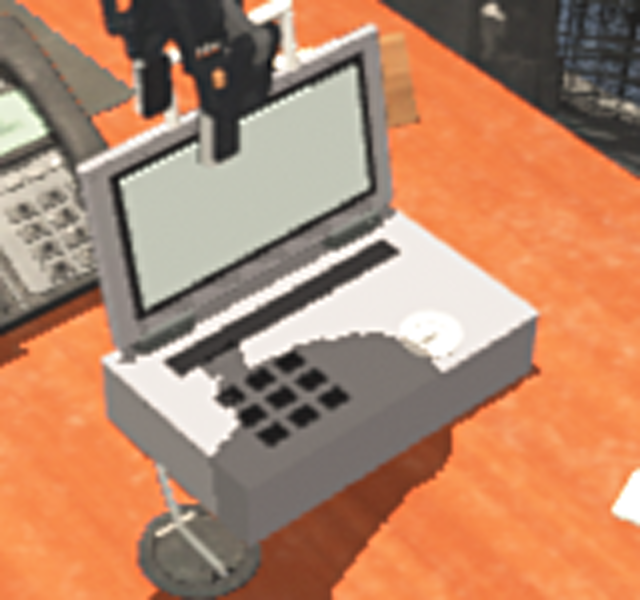

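The crop shows the lid up, with the switch's bright ring at crop (432,333), which is scene pixel (368,203). I'll look with the wrist camera from two places.

```bash
cat > look.py <<'E'
from h import *
import pickle,sys
c=viewer.read_camera("wrist");save(c,sys.argv[1]+".png");pickle.dump(c,open(sys.argv[1]+".pkl","wb"))
E
python3 look.py wa
python3 -m creep '[-15,-40,-15,0,0,0,0.4, -15,-50,-15,0,0,0,0.4, 0,0,-10,0,0,0,0.4, 0,0,0,0,0,0,0.4]'
python3 look.py wb
python3 - <<'E'
from h import *
import pickle
L=np.array([.533,-.178,.059])
t=[]
for n in "ab":
    c=pickle.load(open("w"+n+".pkl","rb"));p=c["R"]@L+c["t"];r=np.hypot(*p[:2]);th=np.arctan2(r,p[2]);K=c["intrinsics"]
    u=K[0,0]*th*p[0]/r+K[0,2];v=K[1,1]*th*p[1]/r+K[1,2];print(n,u,v)
    x,y=int(u)-38,int(v)-38;x=max(x,0);y=max(y,0)
    im=cv2.resize(c["color"][y:y+76,x:x+76,::-1],(390,390),interpolation=cv2.INTER_CUBIC);t.append(im);print(x,y)
cv2.imwrite("pics/lock.png",np.hstack(t))
E
```

```text
clock: 7.65
eef_pos: [0.5293, -0.0917, 0.2582]
ee_rot: [[0.035, -0.999, -0.002], [-0.999, -0.035, -0.0], [0.0, 0.002, -1.0]]
contact_force: [0.5, 1.0, 0.0]
gripper_width: 0.0511
finger_force: 0.0
a 349.929957828547 27.89349244186849
311 0
b 321.2504254941305 98.75376140291897
283 60
```

View pics/lock.png

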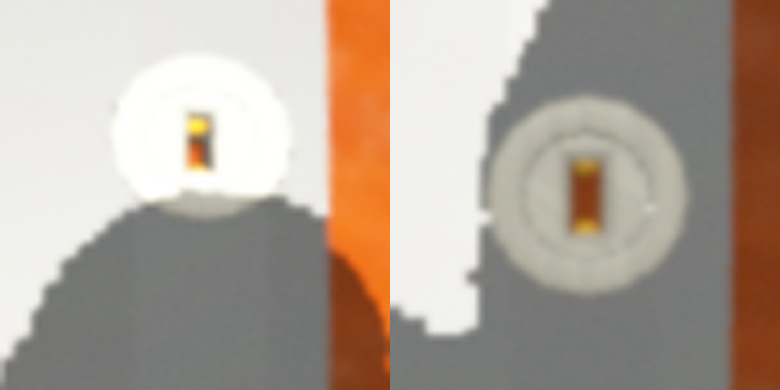

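Both views show the ring, with the slot along y. The slot centre is at (349.5,27.1) in view a and (321.0,98.0) in view b, within a pixel of the predictions. Triangulate, then go to the block.

```bash
python3 - <<'E'
from h import *
import pickle
a,b=[pickle.load(open(f"w{n}.pkl","rb")) for n in "ab"];s=pickle.load(open("s2.pkl","rb"))
A,B=(349.5,27.1),(321.0,98.0)
print(tri([ray(a,*A,"wrist"),ray(b,*B,"wrist")]).round(4),tri([ray(s,368,203,"scene"),ray(b,*B,"wrist")]).round(4),onz(a,*A,.061,"wrist").round(4),onz(b,*B,.061,"wrist").round(4))
# console front edge yaw in view b: deck(grey)->orange boundary at deck height
pts=[]
for v in range(65,180,4):
    r=b["color"][v,330:400].astype(int);k=np.nonzero((r[:,0]-r[:,2])>40)[0]
    if len(k): pts.append(onz(b,330+k[0]-.5,v,.059,"wrist"))
pts=np.array(pts);f=np.polyfit(pts[:,1],pts[:,0],1);print(len(pts),np.degrees(np.arctan(-f[0])),np.abs(np.polyval(f,pts[:,1])-pts[:,0]).max(),pts[0].round(3),pts[-1].round(3))
E
python3 -m creep '[-15,50,0,0,0,0,0.4, -10,60,5,0,0,0,0.4, -10,60,5,0,0,0,0.4, -10,60,0,0,0,-1,0.4, -5,60,0,0,0,-1,0.4, 0,50,0,0,0,0,0.4, 0,0,0,0,0,0,0.4, 0,0,0,0,0,0,0.4]'
python3 look.py k1
python3 - <<'E'
from h import *
import pickle
c=pickle.load(open("k1.pkl","rb"))
def pr(L):
    p=c["R"]@L+c["t"];r=np.hypot(*p[:2]);th=np.arctan2(r,p[2]);K=c["intrinsics"];return K[0,0]*th*p[0]/r+K[0,2],K[1,1]*th*p[1]/r+K[1,2]
print(pr(np.array([.479,.3055,.07])),pr(np.array([.479,.2355,.07])))
cv2.imwrite("pics/k1c.png",cv2.resize(c["color"][0:320,160:480,::-1],None,fx=1.8,fy=1.8))
E
```

```text
[ 0.5334 -0.1788  0.0594] [ 0.5321 -0.1799  0.062 ] [ 0.5337 -0.1784  0.061 ] [ 0.5333 -0.1787  0.061 ]
29 2.144701949524754 0.0006381850189159932 [ 0.505 -0.216  0.059] [ 0.501 -0.093  0.059]
clock: 8.7
eef_pos: [0.4794, 0.25, 0.2692]
ee_rot: [[0.004, -1.0, -0.0], [-1.0, -0.004, -0.0], [0.0, 0.0, -1.0]]
contact_force: [0.4, -0.1, -0.2]
gripper_width: 0.0512
finger_force: 0.0
(np.float64(322.26024717807434), np.float64(224.43900701259977)) (np.float64(322.5909838978835), np.float64(164.6422744646769))
```

View pics/k1c.png

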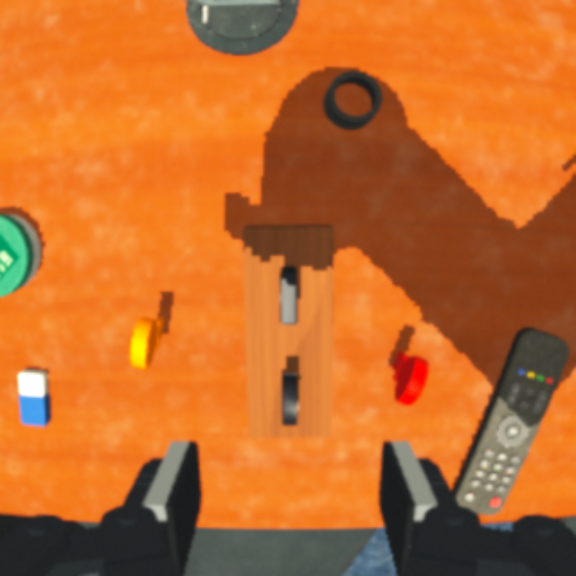

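The wrist view shows the round key's head edge-on at crop (290,398), about pixel (321,221). The square key is at crop (289,297), with the orange and red decoys off to the sides. Triangulate the head with the scene view.

```bash
python3 - <<'E'
from h import *
import pickle
def blob(c,box):
    x0,x1,y0,y1=box;g=c["color"][y0:y1,x0:x1].max(2);m=(g<75).astype(np.uint8)
    n,l,s,ce=cv2.connectedComponentsWithStats(m);i=1+np.argmax(s[1:,4]);return ce[i]+[x0,y0],s[i]+[x0,y0,0,0,0]
w=pickle.load(open("k1.pkl","rb"));s=pickle.load(open("scene0.pkl","rb"))
a,sa=blob(w,(308,336,202,240));b,sb=blob(s,(205,230,295,325));print(a,sa,b,sb)
print(tri([ray(w,*a,"wrist"),ray(s,*b,"scene")]).round(4))
for z in (.063,.075,.08): print(z,onz(w,*a,z,"wrist").round(4))
P=cloud(w,"wrist")
x0,y0,ww,h=sa[:4];Q=P[y0:y0+h,x0:x0+ww].reshape(-1,3);Q=Q[Q[:,2]>.045];print("depth",np.percentile(Q,[3,50,97],axis=0).round(4))
E
```

```text
[321.03225806 214.29032258] [318 208   7  14  93] [218.18248175 306.62773723] [211 300  15  15 137]
[0.4822 0.301  0.0544]
0.063 [0.4805 0.2955 0.063 ]
0.075 [0.4805 0.2913 0.075 ]
0.08 [0.4805 0.2895 0.08  ]
depth [[0.4771 0.2885 0.0633]
 [0.4805 0.2925 0.0741]
 [0.4839 0.298  0.0786]]
```

```bash
python3 - <<'E'
from h import *
import pickle
w=pickle.load(open("k1.pkl","rb"));s=pickle.load(open("scene0.pkl","rb"))
for c,n,b in ((w,"wrist",(308,336,195,245)),(s,"scene",(203,232,292,325))):
    P=cloud(c,n)[b[2]:b[3],b[0]:b[1]];m=P[...,2]>.047;Q=P[m];v,u=np.nonzero(m);print(n,len(Q),np.percentile(Q,[2,50,98],axis=0).round(4).tolist(),u.min()+b[0],u.max()+b[0],v.min()+b[2],v.max()+b[2])
    cu,cv=(u.min()+u.max())/2+b[0],(v.min()+v.max())/2+b[2]
    if n=="wrist": r=ray(c,cu,cv,n)
    else: print("tri",tri([r,ray(c,cu,cv,n)]).round(4))
E
```

```text
wrist 256 [[0.477, 0.2882, 0.0636], [0.4816, 0.299, 0.0776], [0.4862, 0.318, 0.0814]] 311 326 209 237
scene 157 [[-0.0879, 0.2907, 0.0498], [0.4758, 0.307, 0.0688], [0.4836, 0.4859, 0.8584]] 203 225 297 323
tri [0.4844 0.3128 0.0497]
```

The head spans x 0.477–0.486 and y 0.288–0.318 (partly cut off), with its top at 0.081 where 0.080 is expected. The block gives (0.479, 0.3056), so the grasp is at (0.4805, 0.305), TCP z 0.052.

```bash
python3 -m creep '[1,40,-50,0,0,0,0.4, 0,15,-50,0,0,0,0.4, 0,0,-45,0,0,0,0.4, 0,0,-40,0,0,0,0.4, 0,0,-22,0,0,0,0.4, 0,0,-10,0,0,0,0.4, 0,0,0,0,0,0,0.4, 0,0,0,0,0,0,0.8, 0,0,0,0,0,0,1, 0,0,0,0,0,0,1, 0,0,0,0,0,0,1, 0,0,0,0,0,0,1]' 80
```

```text
clock: 10.25
eef_pos: [0.4807, 0.3037, 0.0544]
ee_rot: [[0.003, -1.0, 0.001], [-1.0, -0.003, 0.001], [-0.001, -0.001, -1.0]]
contact_force: [-2.3, 0.3, 6.6]
gripper_width: 0.009
finger_force: 78.1
```

```bash
python3 -m creep '[0,0,8,0,0,0,1, 0,0,12,0,0,0,1, 0,0,15,0,0,0,1, 0,0,20,0,0,0,1, 0,0,40,0,0,0,1, 0,0,40,0,0,0,1, 0,0,20,0,0,0,1, 0,0,0,0,0,0,1, 0,0,0,0,0,0,1]'
python3 look.py k2; python3 - <<'E'
from h import *
import pickle
s=viewer.read_camera("scene");save(s,"k2s.png");pickle.dump(s,open("k2s.pkl","wb"))
w=pickle.load(open("k2.pkl","rb"))
a=cv2.resize(w["color"][200:330,255:385,::-1],(390,390),interpolation=cv2.INTER_CUBIC)
b=cv2.resize(s["color"][230:330,180:280,::-1],(390,390),interpolation=cv2.INTER_CUBIC)
cv2.imwrite("pics/k2c.png",np.hstack([a,b]))
E
```

```text
clock: 11.38
eef_pos: [0.48, 0.303, 0.2079]
ee_rot: [[0.002, -1.0, -0.001], [-1.0, -0.002, -0.0], [0.0, 0.001, -1.0]]
contact_force: [0.1, 0.0, -1.1]
gripper_width: 0.0089
finger_force: 77.9
```

View pics/k2c.png

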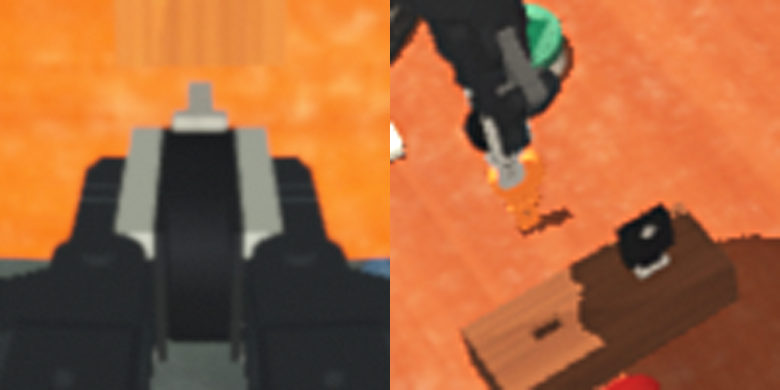

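The key is held, with its blade at crop (200,97) and its collar at (200,120). The square key remains in the block. Now I work out the key's offset from the TCP.

```bash
python3 - <<'E'
from h import *
import pickle
w=pickle.load(open("k2.pkl","rb"));s=manip.sense();T=s["eef_pos"];print(T.round(4))
g=w["color"][:,:,:].astype(int)
for v in range(225,246): 
    r=g[v,300:345];m=(np.ptp(r,axis=1)<45);k=300+np.nonzero(m)[0];print(v,(k.min(),k.max(),len(k)) if len(k) else None, g[v,321].tolist())
for v,z,e in ((227.5,.1645,5),(237.3,.1885,10),(243,.1935,10)):
    p=onz(w,321.5,v,z,"wrist");print((p-T).round(4),"key y rel",(p[1]-T[1]+e/1000).round(4))
E
```

```text
[0.48   0.3028 0.2073]
225 None [249, 148, 59]
226 None [242, 150, 83]
227 None [206, 151, 117]
228 (np.int64(319), np.int64(323), 5) [166, 150, 134]
229 (np.int64(319), np.int64(324), 6) [154, 150, 137]
230 (np.int64(318), np.int64(324), 7) [154, 151, 139]
231 (np.int64(318), np.int64(324), 7) [154, 149, 138]
232 (np.int64(318), np.int64(324), 7) [154, 150, 138]
233 (np.int64(318), np.int64(324), 7) [154, 150, 138]
234 (np.int64(318), np.int64(324), 7) [152, 149, 138]
235 (np.int64(318), np.int64(324), 7) [151, 149, 137]
236 (np.int64(318), np.int64(325), 8) [153, 150, 138]
237 (np.int64(315), np.int64(327), 13) [156, 153, 141]
238 (np.int64(313), np.int64(329), 17) [166, 164, 152]
239 (np.int64(313), np.int64(329), 17) [187, 184, 170]
240 (np.int64(313), np.int64(329), 17) [199, 197, 181]
241 (np.int64(313), np.int64(329), 17) [198, 196, 179]
242 (np.int64(312), np.int64(330), 19) [180, 178, 162]
243 (np.int64(300), np.int64(342), 43) [132, 133, 120]
244 (np.int64(300), np.int64(342), 43) [62, 63, 58]
245 (np.int64(300), np.int64(342), 43) [29, 28, 29]
[ 0.0011 -0.0033 -0.0428] key y rel 0.0017
[ 0.0012 -0.0072 -0.0188] key y rel 0.0028
[ 0.0012 -0.0061 -0.0138] key y rel 0.0039
```

The key sits at about (+1.1, +2.3) mm from the TCP as seen by the wrist camera. I move to hover over the switch and check there with the same camera.

```bash
python3 -m creep '[0,0,25,0,0,0,1, 4,-40,10,0,0,0,1, 6,-54,0,0,0,0.5,1, 6,-54,0,0,0,0.5,1, 6,-54,0,0,0,0.5,1, 6,-54,0,0,0,0.5,1, 6,-54,0,0,0,0,1, 6,-54,0,0,0,0,1, 6,-50,0,0,0,0,1, 6,-45,-25,0,0,0,1, 0.5,-25,-40,0,0,0,1, 0,0,-30,0,0,0,1]'
python3 -m creep '[0,0,-10,0,0,0,1, 0,0,-10,0,0,0,1, 0,0,0,0,0,0,1, 0,0,0,0,0,0,1]'
python3 look.py l1; python3 - <<'E'
from h import *
import pickle
w=pickle.load(open("l1.pkl","rb"));s=manip.sense();print(s["eef_pos"].round(4),s["ee_rot"].round(4).tolist(),s["joint_pos"].round(1))
cv2.imwrite("pics/l1c.png",cv2.resize(w["color"][165:265,271:371,::-1],(600,600),interpolation=cv2.INTER_CUBIC))
E
```

```text
clock: 12.98
eef_pos: [0.5316, -0.1825, 0.1455]
ee_rot: [[0.035, -0.999, -0.003], [-0.999, -0.035, 0.0], [-0.0, 0.003, -1.0]]
contact_force: [0.3, 0.2, 0.1]
gripper_width: 0.0086
finger_force: 77.9
clock: 13.48
eef_pos: [0.5336, -0.1805, 0.1293]
ee_rot: [[0.038, -0.999, 0.002], [-0.999, -0.038, -0.0], [0.0, -0.002, -1.0]]
contact_force: [0.3, 0.0, -0.9]
gripper_width: 0.009
finger_force: 77.9
[ 0.5336 -0.1805  0.1293] [[0.0381, -0.9993, 0.0017], [-0.9993, -0.0381, -0.0001], [0.0002, -0.0017, -1.0]] [  1.2  15.6 -22.1   0.  -52.2   0.9]
```

View pics/l1c.png

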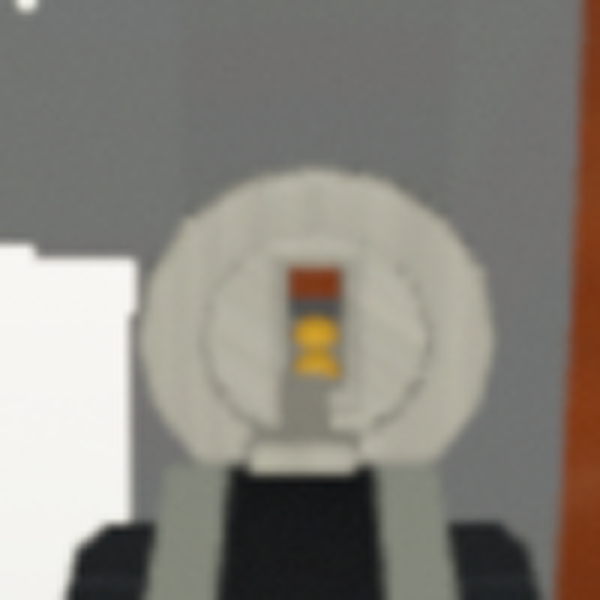

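The crop shows the slot mid-column at crop 315, the blade at 306 and the collar at 304, so the key is slightly too far in +x. The slot's near end is at row 265 and the blade tip at row 378. Quantify it with rays.

```bash
python3 - <<'E'
from h import *
import pickle
w=pickle.load(open("l1.pkl","rb"));f=lambda x,y:(x/6+271-.5,y/6+165-.5)
T=np.array([.5336,-.1805,.1293]);zk=T[2]-.0194
for n,p,z,e in (("slot near edge",(315,265),.060,.0079),("ring near edge",(317,168),.063,.021),("tip",(306,378),zk-.024,.005),("collar bottom",(304,437),zk,.010),("collar top",(304,474),zk+.005,.010)):
    q=onz(w,*f(*p),z,"wrist");print(n,q.round(4),"centre y",(q[1]+e).round(4))
E
```

```text
slot near edge [ 0.534  -0.1876  0.06  ] centre y -0.1797
ring near edge [ 0.5343 -0.2001  0.063 ] centre y -0.1791
tip [ 0.5349 -0.1839  0.0859] centre y -0.1789
collar bottom [ 0.5353 -0.1877  0.1099] centre y -0.1777
collar top [ 0.5352 -0.1864  0.1149] centre y -0.1764
```

```bash
python3 -m creep '[-1,-1,0,0,0,0,1, 0,0,-10,0,0,0,1, 0,0,-10,0,0,0,1, 0,0,-5,0,0,0,1, 0,0,-4,0,0,0,1, 0,0,-3,0,0,0,1, 0,0,0,0,0,0,1]' 100
```

```text
clock: 14.4
eef_pos: [0.532, -0.1814, 0.0961]
ee_rot: [[0.037, -0.999, -0.0], [-0.999, -0.037, 0.0], [-0.0, 0.0, -1.0]]
contact_force: [0.9, 2.6, -1.4]
gripper_width: 0.0087
finger_force: 100.1
```

```bash
python3 -m creep '[0,0,-2,0,0,2,1, 0,0,-2,0,0,-4,1, 0,0,-2,0,0,4,1, 0,0,-2,0,0,-4,1, 0,0,-2,0,0,2,1, 0,0,0,0,0,0,1]'
```

```text
clock: 15.15
eef_pos: [0.5329, -0.1815, 0.0873]
ee_rot: [[0.04, -0.999, 0.002], [-0.999, -0.04, 0.0], [0.0, -0.002, -1.0]]
contact_force: [0.1, 3.9, 4.1]
gripper_width: 0.0083
finger_force: 101.2
```

```bash
python3 -m creep '[0,0.4,-2,0,0,2,1, 0,0,-2,0,0,-4,1, 0,0,-2,0,0,4,1, 0,0,-2,0,0,-4,1, 0,0,-2,0,0,2,1, 0,0,0,0,0,0,1]'
```

```text
clock: 15.9
eef_pos: [0.5333, -0.1814, 0.0791]
ee_rot: [[0.041, -0.999, 0.003], [-0.999, -0.041, -0.001], [0.001, -0.003, -1.0]]
contact_force: [-6.0, 6.2, 22.7]
gripper_width: 0.0086
finger_force: 104.3
```

```bash
python3 -m creep '[0,0.3,-1,0,0,3,1, 0,0,-1,0,0,-6,1, 0,0,-1,0,0,6,1, 0,0,0,0,0,-3,1, 0,0,0,0,0,0,1]' 120; python3 look.py l2; python3 - <<'E'
from h import *
import pickle
w=pickle.load(open("l2.pkl","rb"))
cv2.imwrite("pics/l2c.png",cv2.resize(w["color"][165:265,271:371,::-1],(600,600),interpolation=cv2.INTER_CUBIC))
E
```

```text
clock: 16.52
eef_pos: [0.5334, -0.1815, 0.0789]
ee_rot: [[0.04, -0.999, 0.004], [-0.999, -0.041, -0.002], [0.002, -0.004, -1.0]]
contact_force: [-13.6, 8.4, 46.1]
gripper_width: 0.0088
finger_force: 121.0
```

View pics/l2c.png

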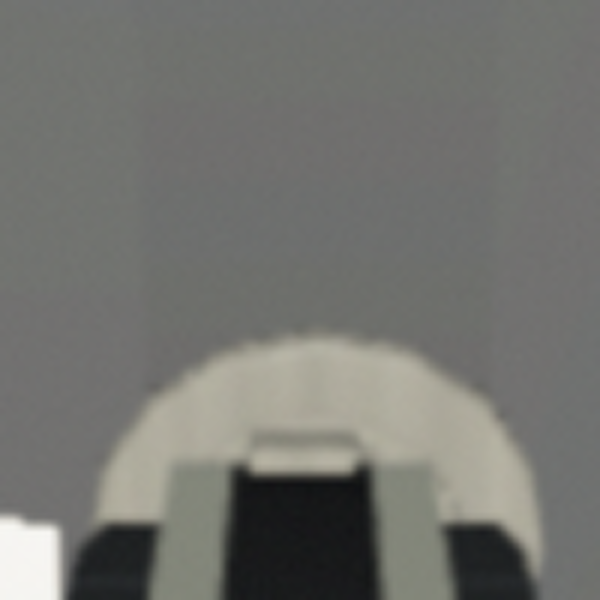

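The collar sits on the face inside the ring, at crop (304,455). The descent stopped hard at z 0.079 (predicted 0.079), so the key is home. I relax the side load and start turning clockwise about the key's axis.

```bash
python3 -m creep '[-0.7,0.4,1.4,0,0,0,1, 0,0,0,0,0,0,1, -0.35,0,0,0,0,-9.7,1, -0.35,0.1,0,0,0,-9.7,1, -0.3,0.15,0,0,0,-9.7,1, -0.3,0.2,0,0,0,-9.7,1, 0,0,0,0,0,0,1]' 120
```

```text
clock: 17.45
eef_pos: [0.5313, -0.1813, 0.0791]
ee_rot: [[-0.596, -0.803, 0.004], [-0.803, 0.596, -0.002], [-0.0, -0.004, -1.0]]
contact_force: [-10.4, 2.1, 32.6]
gripper_width: 0.0083
finger_force: 119.3
```

```bash
python3 -m creep '[-0.5,0.25,0.3,0,0,-9.7,1, -0.2,0.3,0,0,0,-9.7,1, -0.2,0.3,0,0,0,-9.7,1, -0.1,0.35,0,0,0,-9.7,1, 0,0.35,0,0,0,-9.7,1, 0,0.35,0,0,0,-9.7,1, 0,0,0,0,0,0,1, 0,0,0,0,0,0,1]' 120
python3 -c "
from workcell import manip
import numpy as np
s=manip.sense();r=s['ee_rot'];print(np.degrees(np.arctan2(r[1,1],r[0,1])),s['torque'],s['joint_pos'].round(1))"
```

```text
clock: 18.45
eef_pos: [0.5297, -0.1789, 0.079]
ee_rot: [[-0.997, 0.082, 0.003], [0.082, 0.997, -0.002], [-0.003, -0.001, -1.0]]
contact_force: [-11.7, 5.7, 34.5]
gripper_width: 0.0084
finger_force: 119.5
85.3216603981757 [2.2171258  4.17751907 0.14232153] [  1.5  18.7 -25.8   0.1 -45.4 -96.2]
```

The turn is 96.8°, less about 7° of play, which gives about 1.56 rad. I add 2° and check that the lid, square key and key are steady.

```bash
python3 -m creep '[-0.4,0.2,0.3,0,0,-2,1, 0,0,0,0,0,0,1, 0,0,0,0,0,0,1, 0,0,0,0,0,0,1]' 120
python3 - <<'E'
from h import *
c=viewer.read_camera("side");P=cloud(c,"side");col=c["color"].astype(int)
m=(P[...,0]>.6)&(P[...,0]<.75)&(P[...,1]>-.25)&(P[...,1]<.02)&(P[...,2]>.09)&(P[...,2]<.2)&(np.ptp(col,axis=2)<20)&(col.min(2)>60)
S=P[m];I=np.ones(len(S),bool)
for _ in range(15):
    q=S[I];cc=q.mean(0);nn=np.linalg.svd(q-cc)[2][2];I=abs((S-cc)@nn)<.004
nn*=np.sign(nn[0]);print("lid",np.pi-np.arctan2(nn[0],-nn[2]),I.sum())
s=viewer.read_camera("scene");P=cloud(s,"scene")[278:303,232:260];Q=P[(P[...,2]>.05)&(P[...,2]<.1)&(abs(P[...,0]-.475)<.04)];print("square",np.median(Q,0).round(4))
import pickle
P=cloud(pickle.load(open("scene0.pkl","rb")),"scene")[278:303,232:260];Q=P[(P[...,2]>.05)&(P[...,2]<.1)&(abs(P[...,0]-.475)<.04)];print("was",np.median(Q,0).round(4))
# key head / collar in the wrist view: symmetric dark band and bright collar rows
w=viewer.read_camera("wrist");g=w["color"].astype(int)
for v in (238,241): k=300+np.nonzero(g[v,300:345].min(1)>140)[0];print(v,k.min() if len(k) else 0,k.max() if len(k) else 0)
x=manip.sense();print(x["torque"],x["contact_force"],x["finger_force"])
E
```

```text
clock: 18.95
eef_pos: [0.5296, -0.1787, 0.0791]
ee_rot: [[-0.993, 0.116, 0.003], [0.116, 0.993, -0.002], [-0.003, -0.001, -1.0]]
contact_force: [-8.1, 3.7, 30.5]
gripper_width: 0.0089
finger_force: 118.9
lid 1.7712411023359325 1361
square [0.4769 0.2365 0.071 ]
was [0.4768 0.2367 0.0698]
238 300 344
241 300 344
[1.66781683 3.41102625 0.12708923] [-9.87159436  3.67127145 29.66017898] 118.90773514285684
```

All steady, so I hand the job in.

```bash
python3 -c "
from workcell import job
print(job.close_job())"
```

```text
the job is handed in; nothing more can be done
None
```

I handed the job in at about 19 s, no verdict came back: the lid stands at about 1.77 rad (101°), and the round key is fully home and held gripped at 119 N. I turned the tool 99° clockwise, an estimated 1.6 rad at the switch after play (not measured directly), and the square key has not moved.

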